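Start the blasting cabinet from its switch pods

ROBOT

A 7-joint arm with a two-finger parallel gripper is mounted at the origin on the work surface. World frame = base frame: x ahead of the robot, y to its left, z up, the work surface at z = 0. Lengths are in m, angles in rad, forces in N, time in s.
With the tool pointing down it reaches from about 0.4 to 0.85 m from the base axis. Payload 10.4 kg.
Tool frame: the origin (TCP) lies on the centre line of the jaws, within the pads' length; the fingertips stand r.tip_extent ahead of it and the grasp point (between the pads) lies 8 mm behind it (r.tip_extent is the distance from the TCP to the fingertips, in m); z points along the fingers, y is the direction in which the jaws open and shut (so a half turn about z gives the same grasp; the last joint's range is limited). The gripper opens to 87 mm and grips with 3 to 60 N. Pads are 19 mm wide; open, the fingers measure 117 mm over their backs; the gripper's body (75 mm by 190 mm) begins 51 mm behind the grasp point.
Start: joints at [-1.366, 0.332, -0.065, 1.46, 0.022, 1.35, -0.088], TCP at [0.141, 0.609, 0.234] pointing down, gripper open.
Joint ranges: [-2.6, 2.6], [-0.5, 2.12], [-1.47, 1.34], [0.16, 2.42], [-1.27, 4.41], [0.06, 2.06], [-2.6, 2.6]. Speed limits (rad/s): [2.22, 2.22, 2.79, 2.79, 3.14, 3.14, 3.14].

INTERFACE

Orientations are given as a unit quaternion [x, y, z, w].
In Python, from bench import r gives the robot as it stands.
- The arm moves only by the shell command python3 -m jog 'ROWS' [FORCE]. ROWS is JSON, a list of rows, each a list of 7 numbers: the shift along the tool's x, y, z in cm, then the turn, a rotation vector about the tool's x, y, z in rad, then the opening, from -1 (shut) to 1 (fully open). In form: [[tx, ty, tz, wx, wy, wz, jaw], ...]. A call has 1 to 20 rows; each row shifts and turns the commanded pose from where the row before left it, along the tool's axes as they then stand; what a row does not reach is not made up. A row lasts 1/8 s, in which the tool goes at most 62.5 mm and 10.7 degrees, less where a joint would pass 70% of its speed; a pose out of reach is approached as far as the arm can. A call with a gripper value outside its range is refused whole. The fingers move at their own pace and stop on an object; FORCE is the grip in N (left out, the last holds). Time passes only in rows, so rows that do not move let the fingers close. It gives the time, the measured TCP pose, the force and the opening at its end, in the units of the state.
- r.read_state(): the state, without advancing time (a new reading comes with each control period).
- r.camera(name): name is "side" or "top" or "wrist"; returns a dict with "frame" (384x512x3 uint8, red, green, blue), "fx", "fy", "cx", "cy" (pixels), "camera_from_world" (4x4, takes a point from world to camera coordinates). Camera axes: x right, y down, z forward; pixel columns grow to the right and rows downward; lengths in m; the calibration is good to about 2 mm. A picture is of the moment at which its call begins. There is no depth.
- r.close_job(): hands the job in, once; it reports no verdict.
Trained networks look in a picture, given as the dict that the camera call returned (one of the last four; its "shot" number tells which), for a name from the list of things; names that differ only in an ending like _2 or _b are one class to them, and where a whole thing is asked for, a point or a joint stands for the part that bears it (a point fixed in the world has none). Each returns a list of dicts, best first, with "score" (0 to 1); they miss things now and then, are a little off and sometimes report something else, mostly with a low value. They report only what shows in the picture. A call takes as long as a camera call. They do not tell look-alikes from the thing itself.
- r.search_frame(picture, thing): "rect" ([left, top, right, bottom] in pixels, round what is visible of it).
The state is a dict: "time": time; "joint_positions": joint angles; "joint_vel": joint speeds; "joint_torque": joint torques, N m; "ee_pos": TCP position; "eef_rot": TCP orientation; "ft_force": force on the tool from outside, world axes, zero at the start; "torque": the same for the moment, N m; "width": finger opening in m.
Only numpy, scipy, OpenCV 4.12 (cv2) and the standard library are available. Lean on these libraries where they do the work, as an engineer would, in place of code of your own. Each camera call takes 0.05 s, during which the arm holds its last target.

TASK

Start up the blasting cabinet from the grey switch pods on the stone bench: gently press down the black cap of the round pod (dust extractor), then that of the long pod (lamp), then that of the square pod (compressed air), each fully down so that it stays down. Only push the caps from above, in that order; do not lift, tip or shove the pods. Leave the three-sided pod and everything else on the bench alone, and finish clear of everything.

Things in the scene. Friction and masses are not known exactly. Their poses are not given: they have to be found in the camera images.
- round_pod: Round grey painted switch pod with a round cap (dust extractor): housing 74 mm across, 46 mm high; cap 48 mm across. Its black cap stands 18 mm proud of the housing, its top 64 mm above the bench when up. Loose on the bench, about 0.4 to 0.9 kg. Origin: centre of the underside; z up.
- round_pod_top (a point): Centre of the top face of the cap of the round pod (moves down with the cap). The cap rides on its latch stem on a spring (1.5 N/mm, up to 8 mm): pushed down, it gives 2 mm before the stem moves; the stem is at its stop when the cap is 10 mm down (3 N); then the force grows to 12 N at 16 mm, a hard stop 2 mm above the housing. Let go, it springs back to 56 mm above the bench if the stem is fully down.
- round_pod_cap (a joint): Cap of the round pod: latch stem under the cap, sliding down: 0 m = up (starts 0 to 0.0015), 0.008 = fully down, at its stop. About 3 N moves it; it stays where it is left; down from 0.005.
- long_pod: Long oblong grey switch pod with a long cap (cabinet lamp): housing 62 mm (x) by 112 mm (y), 46 mm high; cap 38 by 86 mm. Its black cap stands 18 mm proud of the housing, its top 64 mm above the bench when up. Loose on the bench, about 0.4 to 0.9 kg. Origin: centre of the underside; z up.
- long_pod_top (a point): Centre of the top face of the cap of the long pod (moves down with the cap). The cap rides on its latch stem on a spring (1.5 N/mm, up to 8 mm): pushed down, it gives 2 mm before the stem moves; the stem is at its stop when the cap is 10 mm down (3 N); then the force grows to 12 N at 16 mm, a hard stop 2 mm above the housing. Let go, it springs back to 56 mm above the bench if the stem is fully down.
- long_pod_cap (a joint): Cap of the long pod: latch stem under the cap, sliding down: 0 m = up (starts 0 to 0.0015), 0.008 = fully down, at its stop. About 3 N moves it; it stays where it is left; down from 0.005.
- square_pod: Square grey switch pod with a square cap (compressed air): housing 70 by 70 mm, 46 mm high; cap 44 by 44 mm. Its black cap stands 18 mm proud of the housing, its top 64 mm above the bench when up. Loose on the bench, about 0.4 to 0.9 kg. Origin: centre of the underside; z up.
- square_pod_top (a point): Centre of the top face of the cap of the square pod (moves down with the cap). The cap rides on its latch stem on a spring (1.5 N/mm, up to 8 mm): pushed down, it gives 2 mm before the stem moves; the stem is at its stop when the cap is 10 mm down (3 N); then the force grows to 12 N at 16 mm, a hard stop 2 mm above the housing. Let go, it springs back to 56 mm above the bench if the stem is fully down.
- square_pod_cap (a joint): Cap of the square pod: latch stem under the cap, sliding down: 0 m = up (starts 0 to 0.0015), 0.008 = fully down, at its stop. About 3 N moves it; it stays where it is left; down from 0.005.
- tri_pod: Three-sided grey switch pod with a three-sided cap (condensate drain), not to be pressed: housing corners 50 mm from its centre, 46 mm high; cap corners 32 mm from its centre. Its black cap stands 18 mm proud of the housing, its top 64 mm above the bench when up. Loose on the bench, about 0.4 to 0.9 kg. Origin: centre of the underside; z up.
- tri_pod_top (a point): Centre of the top face of the cap of the tri pod (moves down with the cap). The cap rides on its latch stem on a spring (1.5 N/mm, up to 8 mm): pushed down, it gives 2 mm before the stem moves; the stem is at its stop when the cap is 10 mm down (3 N); then the force grows to 12 N at 16 mm, a hard stop 2 mm above the housing. Let go, it springs back to 56 mm above the bench if the stem is fully down.
- tri_pod_cap (a joint): Cap of the tri pod: latch stem under the cap, sliding down: 0 m = up (starts 0 to 0.0015), 0.008 = fully down, at its stop. About 3 N moves it; it stays where it is left; down from 0.005.
- tape: Roll of masking tape lying flat, 94 mm across, 28 mm high; may lie between the pods. Bystander, loose. Origin: centre of the underside.
- nozzle: Brass blasting nozzle standing on its 38 mm foot, 62 mm high. Bystander, loose. Origin: centre of the underside.
- screwdriver: Screwdriver lying on the bench, 160 mm long. Bystander, loose. Origin: a point on the tool, at the bench.
- stone: Polished stone sample, 70 by 100 by 30 mm. Bystander, loose. Origin: centre of the underside.
- jar: Closed glass jar with steel cap, 64 mm across, 75 mm high. Bystander, loose. Origin: centre of the underside.
- goggles: Round-lensed safety goggles lying flat, 56 by 124 mm, 26 mm high. Bystander, loose. Origin: centre of the underside.
There are look-alikes about, which are no part of the job. What is shaped like the round_pod but turquoise is not meant. What is shaped like the square_pod but orange is not meant.

How it is judged:
By the outcome, as a careful person would: the job done as asked, in the order asked, and still so for the second after the job is handed in, with the robot touching nothing.
It also fails if it takes over 48 s, if anything falls off the work surface, if the arm or the gripper's body presses on something with over 40 N, if the wrist force passes 120 N, or if a joint passes its speed limit or range.

## Working session

There is one attempt and no reset: what is moved stays moved. The work goes in short steps, Python scripts to look and compute and a shell command to move; the robot and the scene stay as the last step left them, time stands still between calls to the robot, and variables do not carry over. Pictures are saved under pics/ and viewed, and the job is handed in when it is done.

```bash
ls; mkdir -p pics; python3 - <<'E'
from bench import r
import cv2
s=r.read_state(); print(s['time'],s['ee_pos'],s['eef_rot'],s['ft_force'],s['width'],r.tip_extent)
for n in['top','side']:
    p=r.camera(n); cv2.imwrite(f'pics/{n}0.png',p['frame'][:,:,::-1])
    for t in['round_pod','long_pod','square_pod','tri_pod']:
        print(n,t,[(d['rect'],round(d['score'],2)) for d in r.search_frame(p,t)])
E
```

```text
pics
0.0 [0.14109299 0.60847455 0.23276108] [ 1.13660561e-01  9.93519382e-01 -7.16419664e-04 -2.24874869e-05] [-0.06544647 -0.30271021  0.38795427] 0.08721378646777037 0.011
top round_pod [([221.3, 182.1, 245.9, 206.3], 0.86), ([299.1, 237.1, 328.0, 269.2], 0.55)]
top long_pod [([154.0, 181.6, 199.7, 205.5], 0.69)]
top square_pod [([360.4, 155.5, 396.4, 185.7], 0.97), ([336.6, 198.4, 373.2, 228.3], 0.67)]
top tri_pod [([106.8, 178.8, 139.0, 210.0], 0.9), ([188.3, 107.5, 222.9, 143.6], 0.65), ([158.3, 183.5, 194.2, 201.8], 0.25)]
side round_pod [([190.0, 263.2, 228.6, 305.5], 0.68), ([248.0, 171.0, 276.9, 208.9], 0.67), ([200.2, 184.3, 234.2, 216.2], 0.58)]
side long_pod [([234.4, 132.2, 261.3, 172.1], 0.81), ([337.4, 190.5, 369.0, 228.2], 0.47)]
side square_pod [([263.4, 296.8, 314.1, 354.9], 0.64), ([338.2, 321.1, 392.2, 383.9], 0.56)]
side tri_pod [([218.2, 104.8, 248.2, 137.7], 0.78), ([254.6, 170.4, 275.2, 187.8], 0.44)]
```

View pics/top0.png

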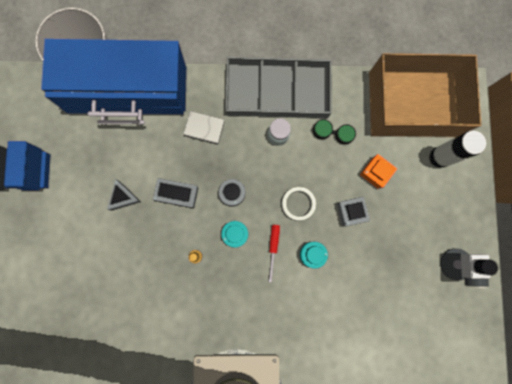

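View pics/side0.png

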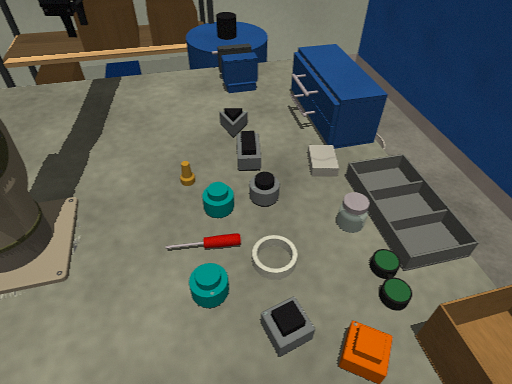

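The top view shows grey round at (231,193), grey long at (175,193), grey square at (353,211) and tri at (122,194). The look-alikes are turquoise round at (235,234) and (313,254), and orange square at (379,171). By description I choose the grey ones. Next I'll crop in close and measure.

```bash
cat > h.py <<'E'
import numpy as np,cv2
def P(p): 
    K=np.array([[p['fx'],0,p['cx']],[0,p['fy'],p['cy']],[0,0,1]]); return K@np.asarray(p['camera_from_world'])[:3]
def tri(p,a,q,b):
    X=cv2.triangulatePoints(P(p),P(q),np.array(a,float).reshape(2,1),np.array(b,float).reshape(2,1)); return (X[:3]/X[3]).ravel()
def onz(p,a,z):
    M=P(p); H=M[:,[0,1,3]].copy(); H[:,2]+=M[:,2]*z
    v=np.linalg.solve(H,[a[0],a[1],1]); return v[:2]/v[2]
def proj(p,X):
    v=P(p)@np.append(X,1); return v[:2]/v[2]
def blob(p,c,rad=22,th=70):
    "black cap blob nearest c: centroid (sub-pixel), box"
    f=p['frame'].max(2).astype(float); u,v=map(int,c)
    x0,y0=max(u-rad,0),max(v-rad,0)
    m=(f[y0:v+rad,x0:u+rad]<th).astype(np.uint8)
    n,l,s,ce=cv2.connectedComponentsWithStats(m)
    k=[i for i in range(1,n) if s[i,4]>25]
    k=min(k,key=lambda i:np.hypot(ce[i][0]+x0-u,ce[i][1]+y0-v))
    cnt=np.argwhere(l==k)[:,::-1].astype(np.float32)+[x0,y0]
    return ce[k]+[x0,y0],s[k,4],cv2.minAreaRect(cnt.astype(np.float32))
E
python3 - <<'E'
from bench import r
from h import *
p=r.camera('top');q=r.camera('side')
T={'round':((231,193),(264,180)),'long':((177,191),(248,143)),'square':((353,211),(289,318))}
a=[];b=[]
for n,(c,d) in T.items():
    A=blob(p,c,16,60);B=blob(q,d,24,45)
    print(n,A,B); X=tri(p,A[0],q,B[0]); print('  tri',X.round(4),'onz top',onz(p,A[0],.064),'side',onz(q,B[0],.064))
    a.append(cv2.resize(p['frame'][c[1]-24:c[1]+24,c[0]-24:c[0]+24],(260,260),interpolation=2))
    b.append(cv2.resize(q['frame'][d[1]-32:d[1]+32,d[0]-32:d[0]+32],(260,260),interpolation=2))
cv2.imwrite('pics/crop.png',np.vstack([np.hstack(a),np.hstack(b)])[:,:,::-1])
print('cam',np.linalg.inv(p['camera_from_world'])[:3,3],np.linalg.inv(q['camera_from_world'])[:3,3], p['fx'])
for n,c in dict(nozzle=(194,257),jar=(279,131),tape=(299,204),tri=(122,194),t1=(235,234),t2=(313,254),orange=(379,171),base=(237,370)).items(): print(n,onz(p,c,.04).round(3))
E
```

```text
round (array([231.21243523, 191.28497409]), np.int32(193), ((231.0, 191.5), (15.0, 14.0), 90.0)) (array([264.11764706, 180.4982699 ]), np.int32(289), ((264.0, 180.5), (17.0, 18.0), 90.0))
  tri [0.5568 0.015  0.0529] onz top [0.55432363 0.01490376] side [0.55486482 0.00369919]
long (array([174.73553719, 191.90633609]), np.int32(363), ((174.33480834960938, 191.9923553466797), (29.563711166381836, 12.67684555053711), 10.784297943115234)) (array([247.99373041, 142.77115987]), np.int32(319), ((248.0, 142.5), (23.0, 14.0), 90.0))
  tri [0.5542 0.1686 0.0527] onz top [0.55175179 0.16689137] side [0.55209808 0.15410327]
square (array([354.92035398, 210.57522124]), np.int32(226), ((354.89044189453125, 210.52523803710938), (14.316057205200195, 16.189884185791016), 77.00537872314453)) (array([287.66530612, 318.18095238]), np.int32(735), ((287.6226501464844, 317.82080078125), (28.45867156982422, 26.90461540222168), 60.945396423339844))
  tri [ 0.5053 -0.3243  0.0524] onz top [ 0.50350442 -0.32087266] side [ 0.50391445 -0.3294341 ]
cam [ 0.4149071  -0.01554124  1.15832771] [ 0.38034051 -0.57554977  0.63361403] 407.2391752134638
nozzle [0.378 0.115]
jar [ 0.73  -0.118]
tape [ 0.523 -0.172]
tri [0.548 0.315]
t1 [0.44  0.004]
t2 [ 0.386 -0.209]
orange [ 0.617 -0.399]
base [ 0.084 -0.004]
```

View pics/crop.png

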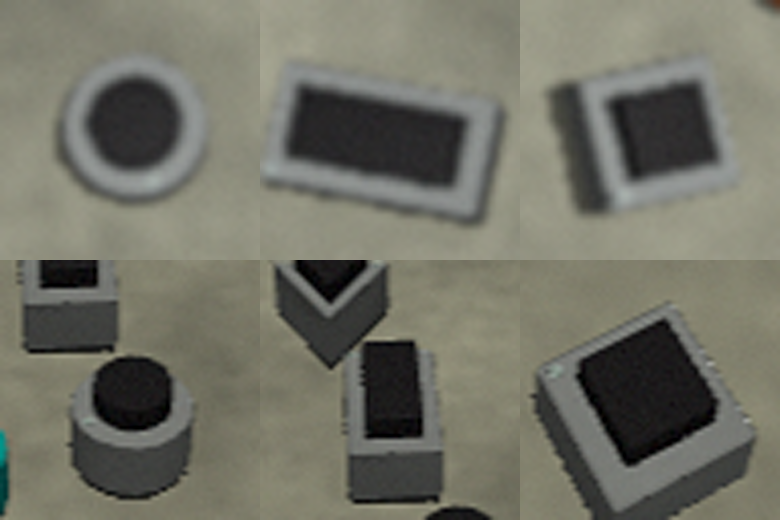

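The crop confirms three grey pods with black caps, and the triangulated heights fit caps about 64 mm high. I'll shut the jaws and move above the round pod.

```bash
python3 -m jog '[[-1.5,-1.4,0,0,0,0,-1],[-3.0,-2.7,0,0,0,0,-1],[-3.5,-3.2,0,0,0,0,-1],[-3.5,-3.2,0,0,0,0,-1],[-3.5,-3.2,0,0,0,0,-1],[-3.5,-3.2,0,0,0,0,-1],[-3.5,-3.2,0,0,0,0,-1],[-3.5,-3.2,0,0,0,0,-1],[-3.5,-3.2,0,0,0,0,-1],[-3.5,-3.2,0,0,0,0,-1],[-3.5,-3.2,0,0,0,0,-1],[-3.5,-3.2,0,0,0,0,-1],[-3.5,-3.2,0,0,0,0,-1],[-3.5,-3.2,0,0,0,0,-1],[-3.5,-3.2,0,0,0,0,-1],[-3.0,-2.7,0,0,0,0,-1],[-1.2,-1.0,0,0,0,0,-1],[0,0,0,0,0,0,-1],[0,0,0,0,0,0,-1]]' 20
cat >> h.py <<'E'
def togo(s,X):
    from scipy.spatial.transform import Rotation as R
    return (R.from_quat(s['eef_rot']).inv().apply(np.array(X)-s['ee_pos'])*100).round(2)
E
python3 - <<'E'
from bench import r
from h import *
s=r.read_state(); print(s['time'],s['ee_pos'],s['eef_rot'],s['ft_force'],s['width'])
w=r.camera('wrist');cv2.imwrite('pics/w1.png',w['frame'][:,:,::-1])
for n,X in dict(round=(.554,.0135,.064),long=(.552,.166,.064),sq=(.504,-.322,.064)).items(): print(n,proj(w,X).round(1))
for t in['round_pod','long_pod']:print(t,[(d['rect'],round(d['score'],2)) for d in r.search_frame(w,t)])
E
```

```text
time: 2.98
ee_pos: [0.5571, 0.0068, 0.2334]
eef_rot: [0.113, 0.994, 0.0, -0.0]
ft_force: [-0.4, 0.0, -0.5]
width: 0.0004
2.975 [0.55708713 0.00680439 0.23343248] [ 1.12773358e-01  9.93620638e-01  3.56368764e-04 -2.63985256e-04] [-0.4402351   0.01207775 -0.52833882] 0.00036560474110483023
round [255.6 181. ]
long [379.6 151.3]
sq [-14.3 201.7]
round_pod [([9.7, 50.4, 91.5, 116.9], 0.91), ([199.0, 55.8, 260.4, 121.9], 0.85), ([229.9, 150.7, 286.3, 204.9], 0.77)]
long_pod [([324.4, 125.9, 423.5, 176.4], 0.7)]
```

View pics/w1.png

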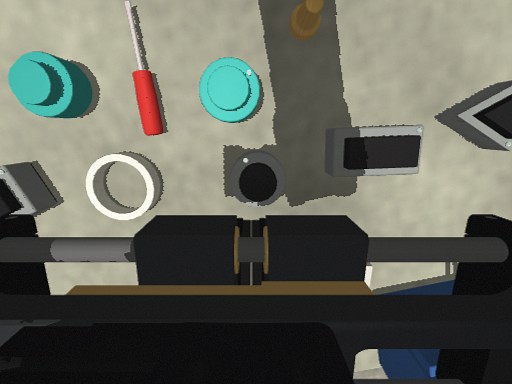

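```bash
python3 - <<'E'
from bench import r
from h import *
w=r.camera('wrist');f=w['frame']
c=lambda x0,y0,x1,y1:cv2.resize(np.clip(f[y0:y1,x0:x1].astype(float)*2,0,255).astype(np.uint8),None,fx=5,fy=5,interpolation=2)
a=c(220,140,290,214);b=c(315,110,430,184) 
cv2.imwrite('pics/c2.png',cv2.resize(np.hstack([a,b]),(800,320))[:,:,::-1])
t=r.camera('top');A=blob(t,(175,192),16,60)[2]
th=np.deg2rad(-10.8*1); 
u=onz(t,(174.7-14*np.cos(.188),191.9-14*np.sin(.188)),.064);v=onz(t,(174.7+14*np.cos(.188),191.9+14*np.sin(.188)),.064)
print(u,v,proj(w,(*u,.064)),proj(w,(*v,.064)))
E
```

```text
[0.55865951 0.20402975] [0.54487477 0.12993042] [412.17124638 149.37032092] [348.97359728 152.02862839]
```

View pics/c2.png

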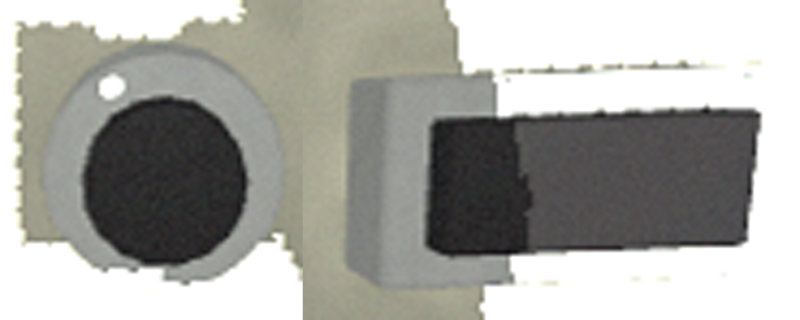

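```bash
python3 - <<'E'
from bench import r
from h import *
w=r.camera('wrist');s=r.read_state()
print(onz(w,(257.7,181.5),.06),onz(w,(384,152),.064))
print(togo(s,(.5545,.0125,.0765)), s['time'])
E
```

```text
[0.5564356  0.01492102] [0.55449919 0.17034179]
[ 0.43  0.58 15.71] 3.275
```

```bash
python3 -m jog '[[0.3,0.7,1,0,0,0,-1],[0,0,3,0,0,0,-1],[0,0,3.5,0,0,0,-1],[0,0,3.5,0,0,0,-1],[0,0,2.5,0,0,0,-1],[0,0,1,0,0,0,-1],[0,0,0.4,0,0,0,-1],[0,0,0,0,0,0,-1],[0,0,0,0,0,0,-1]]'
```

```text
time: 4.4
ee_pos: [0.5568, 0.0129, 0.0853]
eef_rot: [0.114, 0.994, 0.0, 0.001]
ft_force: [0.4, -0.4, -0.4]
width: 0.0004
```

```bash
python3 -m jog '[[0,0,0.5,0,0,0,-1],[0,0,0.4,0,0,0,-1],[0,0,0.3,0,0,0,-1],[0,0,0.3,0,0,0,-1],[0,0,0,0,0,0,-1],[0,0,0,0,0,0,-1]]'
```

```text
time: 5.15
ee_pos: [0.5562, 0.0128, 0.0696]
eef_rot: [0.114, 0.994, 0.0, -0.0]
ft_force: [-0.5, 0.2, 1.4]
width: 0.0006
```

```bash
python3 -m jog '[[0,0,0.2,0,0,0,-1],[0,0,0.2,0,0,0,-1],[0,0,0.2,0,0,0,-1],[0,0,0.1,0,0,0,-1],[0,0,0,0,0,0,-1],[0,0,0,0,0,0,-1]]'
```

```text
time: 5.9
ee_pos: [0.5563, 0.0127, 0.0628]
eef_rot: [0.114, 0.994, 0.0, 0.0]
ft_force: [-2.2, 0.8, 6.2]
width: 0.0005
```

Force of about 6 N at 12 mm means the stem is at its stop. I'll lift off and check.

```bash
python3 -m jog '[[0,0,-0.3,0,0,0,-1],[0,0,-0.5,0,0,0,-1],[0,0,-1,0,0,0,-1],[0,0,-2.5,0,0,0,-1],[0,0,-2.5,0,0,0,-1],[0,0,-1.5,0,0,0,-1],[0,0,0,0,0,0,-1],[0,0,0,0,0,0,-1]]'
python3 - <<'E'
from bench import r
from h import *
w=r.camera('wrist');s=r.read_state();t=r.camera('top');q=r.camera('side')
print(s['time'],s['ee_pos'],s['ft_force'])
print(blob(t,(231,191),16,60)[:2],blob(q,(264,182),24,45)[:2])
print(togo(s,(.5535,.168,.145)))
cv2.imwrite('pics/c3.png',np.hstack([cv2.resize(q['frame'][100:220,190:310],(480,480)),cv2.resize(w['frame'][100:220,200:280],(320,480))])[:,:,::-1])
E
```

```text
time: 6.9
ee_pos: [0.5558, 0.0128, 0.1447]
eef_rot: [0.114, 0.994, -0.0, -0.001]
ft_force: [0.6, 0.4, 0.4]
width: 0.0005
6.95 [0.55562587 0.01277393 0.1445036 ] [ 0.66114412  0.72066525 -0.74263905]Traceback (most recent call last):
  File "<stdin>", line 5, in <module>
  File "h.py", line 18, in blob
    k=min(k,key=lambda i:np.hypot(ce[i][0]+x0-u,ce[i][1]+y0-v))
ValueError: min() iterable argument is empty
```

```bash
python3 -m jog '[[0.4,1.8,0,0,0,0,-1],[0.8,3.3,0,0,0,0,-1],[0.8,3.3,0,0,0,0,-1],[0.8,3.3,0,0,0,0,-1],[0.6,2.4,0,0,0,0,-1],[0.3,1.0,0,0,0,0,-1],[0,0,0,0,0,0,-1],[0,0,0,0,0,0,-1]]'
python3 - <<'E'
from bench import r
from h import *
w=r.camera('wrist');s=r.read_state();t=r.camera('top');q=r.camera('side')
print(s['time'],s['ee_pos'],s['ft_force'])
print(togo(s,(.5535,.168,.085)),proj(w,(.5535,.168,.064)))
for p,c,k in((t,(231,191),60),(q,(264,182),45)):
  try: print(blob(p,c,20,k))
  except Exception as e: print(e)
cv2.imwrite('pics/c3.png',np.hstack([cv2.resize(q['frame'][130:220,220:310],(360,360)),cv2.resize(w['frame'],(440,360))])[:,:,::-1])
E
```

```text
time: 8.05
ee_pos: [0.5544, 0.167, 0.1455]
eef_rot: [0.114, 0.993, -0.0, 0.0]
ft_force: [0.4, -1.0, 0.6]
width: 0.0006
8.1 [0.55447422 0.1669158  0.14558466] [-0.61681963  0.19298456 -1.31190251]
[0.12 0.08 6.06] [251.99370365 203.02061956]
(array([231.49450549, 191.37912088]), np.int32(182), ((231.50003051757812, 191.50001525878906), (14.142135620117188, 14.142135620117188), 45.0))
(array([264.15767635, 181.71369295]), np.int32(241), ((264.0, 181.5), (15.0, 18.0), 90.0))
```

View pics/c3.png

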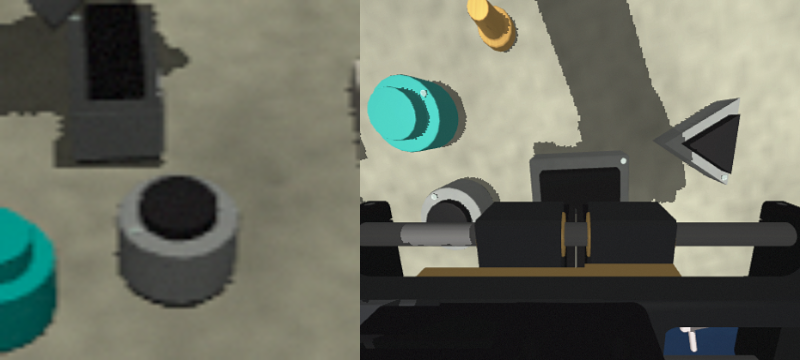

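The side crop shows the round cap clearly lower at about (264,182), and the pod hasn't moved. Now I'll press the long pod.

```bash
python3 -m jog '[[0.1,0.1,1.5,0,0,0,-1],[0,0,2.5,0,0,0,-1],[0,0,1.5,0,0,0,-1],[0,0,0.6,0,0,0,-1],[0,0,0.4,0,0,0,-1],[0,0,0.4,0,0,0,-1],[0,0,0.3,0,0,0,-1],[0,0,0.3,0,0,0,-1],[0,0,0.2,0,0,0,-1],[0,0,0.2,0,0,0,-1],[0,0,0.2,0,0,0,-1],[0,0,0.2,0,0,0,-1],[0,0,0,0,0,0,-1],[0,0,0,0,0,0,-1]]'
```

```text
time: 9.95
ee_pos: [0.5538, 0.1695, 0.0629]
eef_rot: [0.114, 0.994, 0.0, 0.0]
ft_force: [-1.8, 0.7, 6.5]
width: 0.0006
```

```bash
python3 -m jog '[[0,0,-0.3,0,0,0,-1],[0,0,-0.5,0,0,0,-1],[0,0,-1,0,0,0,-1],[0,0,-2.5,0,0,0,-1],[0,0,-3,0,0,0,-1],[0,0,-2.7,0,0,0,-1],[-0.2,-1.6,0,0,0,0,-1],[-0.5,-3.5,0,0,0,0,-1],[-0.6,-4.5,0,0,0,0,-1],[-0.6,-4.5,0,0,0,0,-1],[-0.6,-4.5,0,0,0,0,-1],[-0.6,-4.5,0,0,0,0,-1],[-0.6,-4.5,0,0,0,0,-1],[-0.6,-4.5,0,0,0,0,-1],[-0.6,-4.5,0,0,0,0,-1],[-0.5,-3.8,0,0,0,0,-1],[-0.1,-1.0,0,0,0,0,-1],[0,0,0,0,0,0,-1],[0,0,0,0,0,0,-1]]'
python3 - <<'E'
from bench import r
from h import *
w=r.camera('wrist');s=r.read_state();t=r.camera('top');q=r.camera('side')
print(s['time'],s['ee_pos'],s['ft_force'])
print(togo(s,(.504,-.3225,.0625)),proj(w,(.504,-.3225,.064)))
for p,c,k in((t,(231,191),60),(t,(175,192),60),(q,(264,182),45),(q,(248,143),45)):
  try: print(blob(p,c,20,k))
  except Exception as e: print(e)
cv2.imwrite('pics/c4.png',np.hstack([cv2.resize(q['frame'][100:220,190:310],(360,360)),cv2.resize(w['frame'],(440,360))])[:,:,::-1])
E
```

```text
time: 12.32
ee_pos: [0.5139, -0.2448, 0.1622]
eef_rot: [0.113, 0.994, 0.0, -0.0]
ft_force: [-0.4, -0.9, -0.6]
width: 0.0007
12.375 [ 0.51399478 -0.24477447  0.16230239] [-0.4278714   0.02312602 -0.1784897 ]
[-0.77 -7.81  9.97] [171.51478061 207.21298443]
(array([231.46242775, 191.28901734]), np.int32(173), ((231.50003051757812, 191.50001525878906), (14.142135620117188, 14.142135620117188), 45.0))
(array([174.23119777, 192.00557103]), np.int32(359), ((174.09616088867188, 192.01922607421875), (29.61353302001953, 12.159198760986328), 11.309932708740234))
(array([269.18090452, 184.89070352]), np.int32(796), ((268.18695068359375, 183.08094787597656), (45.4343147277832, 30.987064361572266), 62.7004280090332))
(array([248.0137931 , 143.74827586]), np.int32(290), ((248.0, 143.5), (21.0, 14.0), 90.0))
```

View pics/c4.png

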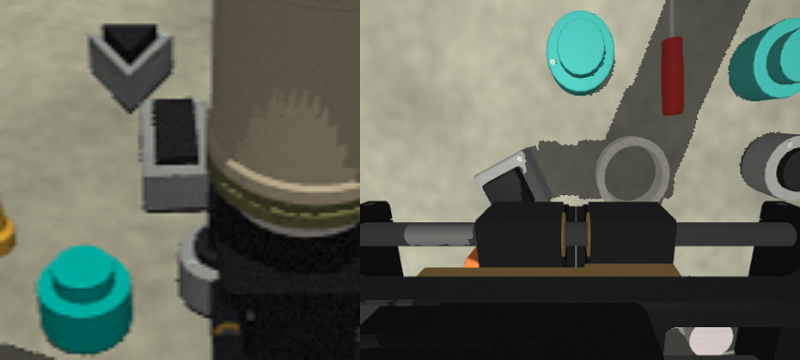

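The long cap is down and its pod hasn't moved. The last move fell short because of the row speed limit, so I'll finish it.

```bash
python3 -m jog '[[-0.2,-1.5,0,0,0,0,-1],[-0.2,-2.5,0,0,0,0,-1],[-0.3,-2.5,0.5,0,0,0,-1],[-0.1,-1.3,1,0,0,0,-1],[0,0,1,0,0,0,-1],[0,0,0,0,0,0,-1],[0,0,0,0,0,0,-1]]'
python3 - <<'E'
from bench import r
from h import *
s=r.read_state();t=r.camera('top');q=r.camera('side')
print(s['time'],s['ee_pos'],s['ft_force'])
print(togo(s,(.504,-.3225,.0625)))
cv2.imwrite('pics/c5.png',cv2.resize(q['frame'][224:374,200:400],(800,600))[:,:,::-1])
E
```

```text
time: 13.35
ee_pos: [0.5043, -0.3232, 0.1376]
eef_rot: [0.113, 0.994, 0.0, 0.0]
ft_force: [0.1, 0.1, 0.5]
width: 0.0005
13.35 [ 0.5042753  -0.32320094  0.13755401] [0.06307359 0.10412215 0.5456037 ]
[0.04 0.06 7.51]
```

View pics/c5.png

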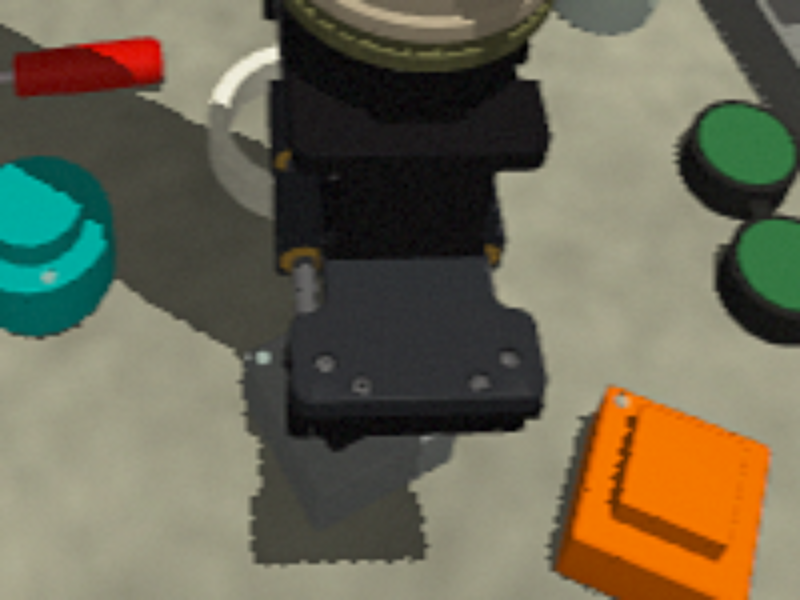

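The view shows the gripper over the grey square pod, and the orange one at about (365,345) stays clear. Pressing the square cap.

```bash
python3 -m jog '[[0,0,1.5,0,0,0,-1],[0,0,2,0,0,0,-1],[0,0,1.2,0,0,0,-1],[0,0,0.6,0,0,0,-1],[0,0,0.4,0,0,0,-1],[0,0,0.4,0,0,0,-1],[0,0,0.3,0,0,0,-1],[0,0,0.3,0,0,0,-1],[0,0,0.3,0,0,0,-1],[0,0,0.2,0,0,0,-1],[0,0,0.2,0,0,0,-1],[0,0,0.2,0,0,0,-1],[0,0,0,0,0,0,-1],[0,0,0,0,0,0,-1]]'
```

```text
time: 15.2
ee_pos: [0.504, -0.3243, 0.062]
eef_rot: [0.114, 0.994, 0.0, 0.0]
ft_force: [-1.3, 0.9, 7.8]
width: 0.0006
```

```bash
python3 -m jog '[[0,0,-0.3,0,0,0,-1],[0,0,-0.5,0,0,0,-1],[0,0,-1,0,0,0,-1],[0,0,-2.5,0,0,0,-1],[0,0,-3.5,0,0,0,-1],[0,0,-3.5,0,0,0,-1],[0,0,-3,0,0,0,-1],[1,1.5,-2,0,0,0,-1],[2,2.5,0,0,0,0,-1],[2.5,3,0,0,0,0,-1],[2.5,3,0,0,0,0,-1],[2.5,3,0,0,0,0,-1],[2,2.5,0,0,0,0,-1],[1,1.5,0,0,0,0,-1],[0,0,0,0,0,0,-1],[0,0,0,0,0,0,-1]]'
python3 - <<'E'
from bench import r
from h import *
s=r.read_state();t=r.camera('top');q=r.camera('side')
print(s['time'],s['ee_pos'],s['ft_force'])
for p,c,k in((t,(231,191),60),(t,(175,192),60),(t,(355,211),60),(q,(264,182),45),(q,(248,143),45),(q,(288,318),45)):
  try: print(blob(p,c,20,k))
  except Exception as e: print(e)
cv2.imwrite('pics/s6.png',q['frame'][:,:,::-1]);cv2.imwrite('pics/t6.png',t['frame'][:,:,::-1])
E
```

```text
time: 17.2
ee_pos: [0.4108, -0.1288, 0.2247]
eef_rot: [0.114, 0.993, 0.0, 0.0]
ft_force: [0.5, -0.6, 0.4]
width: 0.0003
17.2 [ 0.41083638 -0.12881795  0.22472717] [ 0.47084083 -0.58117883  0.35476221]
(array([231.46927374, 191.48044693]), np.int32(179), ((231.50003051757812, 191.50001525878906), (14.142135620117188, 14.142135620117188), 45.0))
(array([174.20277778, 192.01666667]), np.int32(360), ((174.09616088867188, 192.01922607421875), (29.61353302001953, 12.159198760986328), 11.309932708740234))
(array([355.08379888, 209.84916201]), np.int32(179), ((354.7882385253906, 210.54705810546875), (13.775084495544434, 14.534342765808105), 77.47119140625))
(array([264.19166667, 181.69583333]), np.int32(240), ((264.0, 181.5), (15.0, 18.0), 90.0))
(array([248.0137931 , 143.74827586]), np.int32(290), ((248.0, 143.5), (21.0, 14.0), 90.0))
(array([287.60215054, 319.22580645]), np.int32(651), ((287.6933898925781, 318.9480895996094), (26.418975830078125, 25.544816970825195), 60.945396423339844))
```

View pics/s6.png

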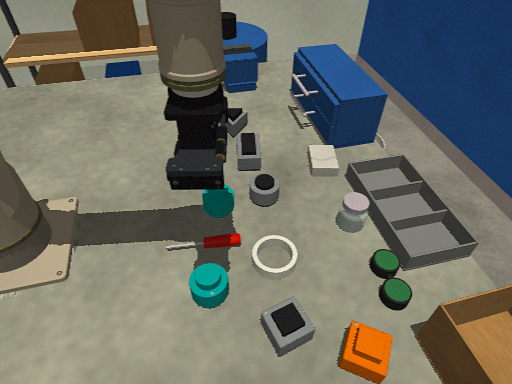

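View pics/t6.png

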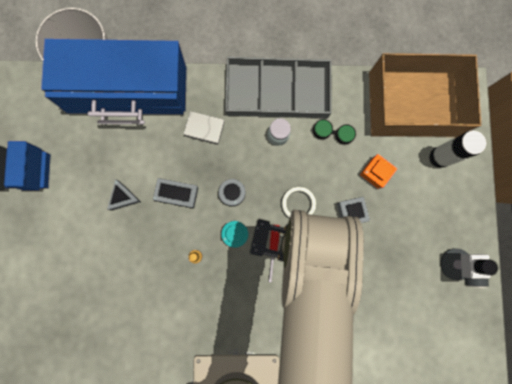

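In the side view the caps at round (264,182), long (248,144) and square (288,319) all sit low, and every other item is where it was. The arm is clear, so I'll hand in.

```bash
python3 -c "
from bench import r
print(r.close_job())"
```

```text
the job is handed in; nothing more can be done
None
```

I pressed the grey round, long and square caps in that order with shut fingertips, and handed the job in at about 17 s of the 48 s allowed.

- **Pressing:** each cap went about 12–13 mm down. The final push read about 6.2, 6.5 and 7.8 N, above the 3 N at which the stem reaches its stop.
- **Caps:** the last side picture shows all three caps staying low. I judged this from the picture and the forces, and did not measure the final cap heights separately.
- **Pods and bystanders:** the round and long pods' caps stayed within about half a pixel in the top view. The square pod was partly hidden by the arm there, but showed no shift in the side view. In the pictures the tri pod, look-alikes and other items look unmoved, apart from those the arm was partly covering.
- **Arm:** it finished about 0.21 m above the bench, touching nothing.
- **Checks that went wrong:**
  - One check of the round pod failed because the arm blocked the top camera; a repeat look settled it.
  - The move to the square pod first stopped about 8 cm short because of the speed limit. I corrected it before going down.

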